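# Fit the kiln's new fuse and switch it on

### The arm

A 6-joint arm with a two-finger parallel gripper is mounted at the origin on the work surface. World frame = base frame: x ahead of the robot, y to its left, z up, the work surface at z = 0. Lengths are in m, angles in rad, forces in N, time in s.
With the tool pointing down it reaches from about 0.375 to 0.9 m from the base axis. Payload 3.1 kg.
Tool frame: the origin (TCP) lies between the finger pads; the fingertips stand manip.finger_overhang ahead of it and the grasp point (between the pads) lies 5 mm behind it (manip.finger_overhang is the distance from the TCP to the fingertips, in m); z points along the fingers, y is the line along which they close (so a half turn about z gives the same grasp; the last joint's range is limited). The gripper opens to 85 mm and grips with 20 to 120 N. Pads are 22 mm wide; open, the fingers measure 114 mm over their backs; the gripper's body (76 mm by 85 mm) begins 54 mm behind the grasp point. The pads swing forward as they close: fully open they stand 13 mm farther back than shut.
Start: joints at [1.022, 0.527, 1.433, -0, 1.181, -0.178], TCP at [0.226, 0.583, 0.245] pointing down, gripper open.
Joint ranges: [-3.08, 3.08], [-0.75, 2.2], [0.22, 2.44], [-1.43, 4.57], [0, 2.65], [-2.85, 2.85]. Speed limits (rad/s): [2.79, 2.79, 3.14, 3.14, 3.14, 3.14].

### API

Orientations are given as a unit quaternion [x, y, z, w].
In Python, from station import manip gives the robot as it stands.
- The arm moves only by the tool drive_tool, never from a script. Its argument "plan" is a list of rows, each a list of 7 numbers: the shift along the tool's x, y, z in m, then the turn, a rotation vector about the tool's x, y, z in degrees, then the opening, from -1 (shut) to 1 (fully open). In form: [[x, y, z, wx, wy, wz, gripper], ...]. A call has 1 to 10 rows; each row shifts and turns the commanded pose from where the row before left it, along the tool's axes as they then stand; what a row does not reach is not made up. A row lasts 1/10 s, in which the tool goes at most 50 mm and 8.59 degrees, less where a joint would pass 70% of its speed; a pose out of reach is approached as far as the arm can. A call is refused whole if a number of a shift passes 0.05 or a number of a turn 8.59, either way. A call with a gripper value outside its range is refused whole. The fingers move at their own pace and stop on an object; "newtons" is the grip in N (left out, the last holds). Time passes only in rows, so rows that do not move let the fingers close. It gives the time, the measured TCP pose, the force, the opening and the grip force at its end, in the units of the state.
- manip.sense(): the state, without advancing time (a new reading comes with each control period).
- manip.snapshot(name): name is "scene" or "side" or "wrist"; returns a dict with "image" (384x512x3 uint8, red, green, blue), "z_map" (384x512 float32, m along the optical axis (not along the pixel's ray), 0 where there is no reading), "fov_y" (degrees; the focal length in pixels is half the picture's height over the tangent of half this angle, whatever the lens; pixels are square), "cx", "cy" (the principal point, pixels), "extrinsics" (4x4, takes a point from camera to world coordinates); the wrist camera has in their place "mount" (4x4, takes a point from camera to tool coordinates, whose origin is the TCP and whose axes are the flange's). Camera axes: x right, y up, looking along -z (the intrinsics and any distortion apply to the point x, -y, -z); pixel columns grow to the right and rows downward; lengths in m; the calibration is good to about 2 mm. A picture is of the moment at which its call begins: read the wrist's pose just before it.
- manip.sign_off(): hands the job in; it is judged then, once.
The state is a dict: "t": time; "q": joint angles; "qd": joint speeds; "tau": joint torques, N m; "tcp_pos": TCP position; "tool_rot": TCP orientation; "force": force on the tool from outside, world axes, zero at the start; "ft_torque": the same for the moment, N m; "finger_gap": opening from 0.0 (shut) to 1.0 (fully open); "gripper_force": force on a finger pad.
Only numpy, scipy, OpenCV 4.12 (cv2) and the standard library are available. Lean on these libraries where they do the work, as an engineer would, in place of code of your own. Each camera call takes 0.05 s, during which the arm holds its last target. There are 200 camera calls.

### The job

Take the good fuse (cream with green bands) from the wooden rack and press it down gently between the two copper spring clips of the kiln's fuse holder until both ends have snapped in and it sits fully home, without straining the holder (60 N would damage it). Only then throw the red isolator lever fully over, away from the robot. Leave the blown fuse and everything else where it is.

Things in the scene. Friction and masses are not known exactly. Their poses are not given: they have to be found in the camera images.
- fuse: Good cartridge fuse: rod 140 mm long, 27 mm in diameter, 0.13 to 0.21 kg, cream with two green bands, steel caps on the last 22 mm of each end, ends chamfered from 27 mm diameter (66 mm from the middle) to 19 mm (at 70 mm). Origin at its centre, y axis along the rod, ends alike. It starts level in the rack on V saddles 56 mm either side of its middle; the middle is free to grip.
- spent_fuse: Blown fuse: same size and origin, but dark brown-black body with red bands. It lies in the other place of the rack; leave it.
- rack: Fixed wooden rack, plate 210 x 140 x 12 mm, origin at the centre of its underside. Two fuse places parallel to its y axis at x = -48 and +48 mm, either may hold the good fuse; a fuse's axis lies 36 mm above the rack's underside.
- holder: Fixed grey holder plate, 150 x 340 x 12 mm, origin at the centre of its underside, z up, +x side away from the robot. It carries a black clip block at x = 0, y = -55 mm, standing on brass packing screws, and the isolator at x = 0, y = +125 mm.
- seat_nominal (a point): Fixed point of the holder, x = 0, y = -55, z = 70 mm: nominal centre of a seated fuse, which lies along the holder's y axis in two V saddles 56 mm either side of this point. The block's height was set by hand and is not measured: the true seat is anywhere from 10 mm below to 10 mm above this point, so feel for it. Under the fuse's middle it is open to 32 mm below its axis.
- clip_left (a joint): Copper spring leaf, 16 mm wide, at the fuse's +y end in the holder. Angle in rad: 0 at rest, about 0.08 spread by the fuse's end, under 0.03 once snapped home. The fuse meets the clips with its axis about 26 mm above the seat; spreading takes some 4 to 12 N down, they let go some 4 mm before home, then the saddles stop it firmly. Clips reach 26 mm above the seated axis.
- clip_right (a joint): The same at the holder's -y end.
- isolator (a joint): Red-knobbed isolator lever, hinge angle in rad: about 0 (off, leaning 0.5 rad toward the holder's -x side, the robot's side) to 1.0 (on, leaning 0.5 rad toward +x). The lever is 80 mm long, its pivot 34 mm above the holder's underside; it turns in the holder's xz plane with about 1 N at the knob and stays where it is left. Under it is a grey base 70 x 50 x 25 mm on the plate.
- isolator_tip (a point): Centre of the lever's red ball knob, 26 mm in diameter; it moves with the lever.
- hammer: Bystander: hammer, origin at the middle of its underside.
- jar: Bystander: amber glass jar, 60 mm wide, 80 mm tall, origin under its centre.
- bench_block: Bystander: steel bench block 80 x 80 x 25 mm, origin under its centre.

How it is judged:
By the outcome, as a careful person would: the job done as asked, in the order asked, and still so for the second after the job is handed in, with the robot touching nothing.
It also fails if it takes over 56 s, if anything falls off the work surface, if the arm or the gripper's body presses on something with over 40 N, if the wrist force passes 120 N, or if a joint passes its speed limit or range.

## Working session

There is one attempt and no reset: what is moved stays moved. The work goes in short steps, Python scripts to look and compute and a tool call to move; the robot and the scene stay as the last step left them, time stands still between calls to the robot, and variables do not carry over. Pictures are saved under pics/ and viewed, at most 10 in all, crops included, and the job is handed in when it is done.

Besides the shell and the picture viewer there is one more tool, called after ">>>" as a command line: name --pt "numbers of a row" for each row, then --argument value for the rest. drive_tool: Moves the arm, as the interface text tells. Its arguments: {"type":"object","properties":{"plan":{"type":"array"},"newtons":{"type":"number"}},"required":["plan"]}

```bash
ls; mkdir -p pics; cat > h.py <<'E'
import numpy as np, cv2
from station import manip
from scipy.spatial.transform import Rotation as R
def T_of(s):
    T=np.eye(4);T[:3,:3]=R.from_quat(s['tool_rot']).as_matrix();T[:3,3]=s['tcp_pos'];return T
def snap(name):
    s=manip.sense();d=manip.snapshot(name)
    d['E']=d['extrinsics'] if 'extrinsics' in d else T_of(s)@np.array(d['mount'])
    d['E']=np.array(d['E']);return d
def cloud(d):
    z=d['z_map'];h,w=z.shape;f=h/2/np.tan(np.radians(d['fov_y'])/2)
    u,v=np.meshgrid(np.arange(w),np.arange(h))
    P=np.stack([(u-d['cx'])/f*z,-(v-d['cy'])/f*z,-z,np.ones_like(z)],-1)
    return (P@d['E'].T)[...,:3]
def save(d,n): cv2.imwrite('pics/'+n,d['image'][...,::-1])
E
python3 - <<'E'
from h import *
s=manip.sense();print(s,manip.finger_overhang)
for n in('scene','side','wrist'):
    d=snap(n);np.savez(n+'.npz',**{k:d[k] for k in d});print(n,[k for k in d if k not in('image','z_map')],d['fov_y'],d['cx'],d['cy'],d['E'].round(3).tolist(),{k:d[k] for k in d if 'dist' in k or 'lens' in k})
    save(d,n+'0.png')
a=[cv2.imread(f'pics/{n}0.png') for n in('scene','side')]
cv2.imwrite('pics/both.png',cv2.resize(np.vstack(a),(400,600)))
E
```

```text
pics
{'t': 0.0, 'q': array([ 1.02149247e+00,  5.28472696e-01,  1.43391198e+00, -1.65992838e-06,
        1.18141725e+00, -1.78496045e-01]), 'qd': array([ 0.00150839, -0.00084099,  0.00149108, -0.00010245, -0.00162114,
        0.00117503]), 'tau': array([-3.29338018e-04, -4.42357600e+01, -1.78020197e+01, -2.48314154e-04,
        8.41474277e-03, -7.00795070e-06]), 'tcp_pos': array([0.22608148, 0.58192971, 0.24432651]), 'tool_rot': array([ 1.84343108e-01,  9.82861332e-01, -1.03257356e-03, -3.92446669e-04]), 'force': array([-0.15181699, -0.50585953,  0.46219692]), 'ft_torque': array([ 0.01232648, -0.00669955, -0.02452405]), 'gripper_force': 0.0, 'finger_gap': 0.9965030803808834} 0.014
scene ['fov_y', 'cx', 'cy', 'extrinsics', 'E'] 43.58921463687992 260.10976918496107 183.97105961767966 [[-0.033, -0.704, 0.709, 1.431], [0.999, -0.023, 0.023, -0.002], [0.0, 0.71, 0.705, 0.903], [0.0, 0.0, 0.0, 1.0]] {}
side ['fov_y', 'cx', 'cy', 'extrinsics', 'E'] 47.165975539180224 255.63144074649335 192.1457997670402 [[-0.868, 0.36, -0.342, 0.291], [-0.496, -0.602, 0.626, 0.562], [0.02, 0.713, 0.701, 0.76], [0.0, 0.0, 0.0, 1.0]] {}
wrist ['fov_y', 'cx', 'cy', 'mount', 'E'] 63.35587083559115 252.81293008788575 191.058394288205 [[0.362, -0.898, -0.25, 0.162], [0.932, 0.348, 0.1, 0.606], [-0.003, -0.269, 0.963, 0.374], [0.0, 0.0, 0.0, 1.0]] {}
```

View pics/scene0.png

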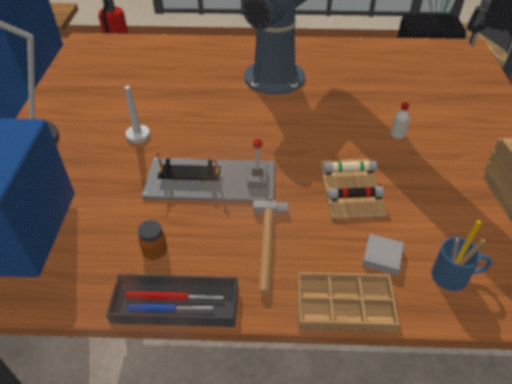

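View pics/side0.png

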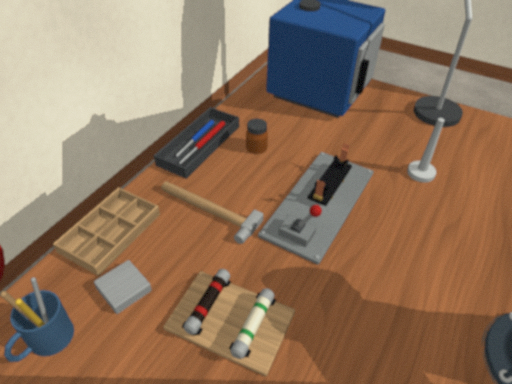

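Scene view: good fuse at about (352,166) on the rack's robot side, blown one at (357,192). The holder is at (210,180), clips at (165–215,170) and red knob at (258,143). Side view: good fuse (253,323), knob (316,210), clips (320,190) and (344,158).

```bash
cat > m.py <<'E'
from h import *
def rect(p): 
    r=cv2.minAreaRect((p*1000).astype(np.float32)); b=cv2.boxPoints(r); return np.round(r[0],1),np.round(r[1],1),round(r[2],2)
def go(n,d):
    P=cloud(d); hsv=cv2.cvtColor(d['image'],cv2.COLOR_RGB2HSV); h,s,v=[hsv[...,i].astype(int) for i in range(3)]
    z=P[...,2]; ok=d['z_map']>0
    near=(P[...,0]>.2)&(P[...,0]<.8)&(abs(P[...,1])<.5)&ok
    tab=near&(z<.008)&(z>-.01)&(s>100); print(n,'table z',np.median(z[tab]).round(4))
    # holder plate top: grey, z ~12mm
    m=near&(z>.006)&(z<.018)&(s<60)
    def big(m,k=None):
        c,l,st,ce=cv2.connectedComponentsWithStats(m.astype(np.uint8));o=np.argsort(-st[1:,4])+1;return [(l==i) for i in o[:4] if st[i,4]>8]
    for b in big(m)[:3]: print(' grey',b.sum(),rect(P[b][:,:2]),np.median(P[b][:,2]).round(4),P[b].mean(0).round(3))
    g=near&(h>45)&(h<85)&(s>90)&(z>.03)
    for b in big(g)[:3]: print(' green',b.sum(),P[b].mean(0).round(4),P[b][:,2].max().round(4))
    c=near&(z>.03)&(z<.07)&(P[...,1]>.12)&(s<110)&(v>60)
    for b in big(c)[:3]: print(' fuse-ish',b.sum(),rect(P[b][:,:2]),P[b][:,2].max().round(4))
    r=near&((h<8)|(h>172))&(s>150)&(v>90)&(z>.06)
    for b in big(r)[:3]: print(' red',b.sum(),P[b].mean(0).round(4),P[b][:,2].max().round(4))
    k=near&(z>.03)&(z<.12)&(P[...,1]<.12)
    for b in big(k)[:3]: print(' tall',b.sum(),rect(P[b][:,:2]),P[b][:,2].max().round(4))
if __name__=='__main__':
    for n in('scene','side'): go(n,dict(np.load(n+'.npz')))
E
python3 m.py
```

```text
scene table z 0.0015
 grey 3224 (array([ 517. , -166.3]), array([338.9, 150.5]), 89.85) 0.0132 [ 0.54  -0.159  0.013]
 grey 196 (array([ 453.9, -230.1]), array([101.9,  25.5]), 89.0) 0.0132 [ 0.454 -0.229  0.013]
 grey 173 (array([ 333.7, -398.2]), array([68.8, 67.5]), 7.42) 0.0159 [ 0.344 -0.396  0.015]
 green 20 [0.4957 0.1778 0.0442] 0.0497
 green 17 [0.4911 0.2349 0.0459] 0.0547
 fuse-ish 513 (array([491. , 207.1]), array([ 32.7, 140. ]), 6.96) 0.0547
 fuse-ish 179 (array([309.2, 364.1]), array([45. , 27.7]), 58.9) 0.0698
 fuse-ish 116 (array([590.9, 154.4]), array([26.3, 27.1]), 1.0) 0.055
 red 62 [ 0.4883 -0.04    0.1144] 0.1232
 red 43 [0.3054 0.3677 0.1082] 0.1145
 tall 1109 (array([ 698.5, -497.9]), array([  4.2, 202.8]), 90.0) 0.12
 tall 998 (array([ 513.7, -219. ]), array([162.8,  55.3]), 88.94) 0.0945
 tall 748 (array([ 752.8, -269.3]), array([56.5, 57.3]), 39.97) 0.0861
side table z -0.001
 grey 4532 (array([ 510.8, -162.3]), array([341.8, 150.5]), 89.17) 0.0109 [ 0.505 -0.138  0.011]
 grey 329 (array([ 327.6, -392.9]), array([68.8, 66.2]), 3.46) 0.0149 [ 0.327 -0.387  0.014]
 grey 152 (array([714.7, 274. ]), array([81.3, 22.2]), 57.59) 0.0123 [0.715 0.274 0.012]
 green 51 [0.4778 0.2354 0.0457] 0.0517
 green 42 [0.483  0.1776 0.0458] 0.0503
 fuse-ish 1040 (array([484.2, 208.7]), array([ 30.6, 140.1]), 5.43) 0.0521
 fuse-ish 258 (array([575.3, 266.8]), array([30.5, 31.6]), 6.22) 0.0512
 fuse-ish 130 (array([583.1, 153.3]), array([26.4, 24.3]), 3.82) 0.0498
 red 93 [ 0.4767 -0.0325  0.1137] 0.1198
 tall 1351 (array([ 694.6, -495.8]), array([210.4,   8.4]), 0.04) 0.1199
 tall 1072 (array([ 510.2, -217.4]), array([164.4,  50.2]), 89.53) 0.0925
 tall 759 (array([506.9, -37.1]), array([81.9, 51.5]), 0.02) 0.1198
```

```bash
cat >> h.py <<'E'
def plan(pos,yaw,n,s=None):
    "pose: tool down, tool y at world angle yaw(deg). Prints the per-row body twist over n rows"
    s=s or manip.sense();T0=T_of(s);a=np.radians(yaw);y=np.array([np.cos(a),np.sin(a),0]);z=np.array([0,0,-1.]);x=np.cross(y,z)
    T1=np.eye(4);T1[:3,:3]=np.c_[x,y,z];T1[:3,3]=pos
    from scipy.linalg import logm
    D=np.linalg.inv(T0)@T1;L=np.real(logm(D))
    # discrete rows: shift along current axes then turn; find shift p with equal rows
    w=np.array([L[2,1],L[0,2],L[1,0]]);Rr=R.from_rotvec(w/n).as_matrix()
    S=sum(np.linalg.matrix_power(Rr,k) for k in range(n));p=np.linalg.solve(S,D[:3,3])
    print('row',p.round(4),np.degrees(w/n).round(2),'n',n,'| total',D[:3,3].round(4))
E
python3 -c "
from h import *
plan([.487,.208,.24],5.2,12)"
```

```text
row [-0.0399 -0.0033  0.0004] [-0.01  0.    5.3 ] n 12 | total [-0.3787 -0.2541  0.0048]
```

>>> drive_tool --pt "-0.04 -0.0033 0 0 0 5.3 0.6" --pt "-0.04 -0.0033 0 0 0 5.3 0.6" --pt "-0.04 -0.0033 0 0 0 5.3 0.6" --pt "-0.04 -0.0033 0 0 0 5.3 0.6" --pt "-0.04 -0.0033 0 0 0 5.3 0.6" --pt "-0.04 -0.0033 0 0 0 5.3 0.6" --pt "-0.04 -0.0033 0 0 0 5.3 0.6" --pt "-0.04 -0.0033 0 0 0 5.3 0.6" --pt "-0.04 -0.0033 0 0 0 5.3 0.6" --pt "-0.04 -0.0033 0 0 0 5.3 0.6"

```text
t: 1.15
tcp_pos: [0.4772, 0.2851, 0.2451]
tool_rot: [0.605, 0.796, 0.0, 0.0]
force: [0.2, 0.5, -0.4]
finger_gap: 0.804
gripper_force: 0.0
```

>>> drive_tool --pt "-0.04 -0.0033 0 0 0 5.3 0.6" --pt "-0.04 -0.0033 0 0 0 5.3 0.6" --pt "0 0 0 0 0 0 0.6" --pt "0 0 0 0 0 0 0.6" --pt "0 0 0 0 0 0 0.6"

```text
t: 1.65
tcp_pos: [0.4879, 0.208, 0.2453]
tool_rot: [0.674, 0.739, 0.0, -0.0]
force: [-0.3, -0.2, -0.2]
finger_gap: 0.8
gripper_force: 0.0
```

```bash
python3 -c "
from h import *
from m import go
s=manip.sense();print(s['t'],s['tcp_pos'],R.from_quat(s['tool_rot']).as_matrix().round(3),s['q'].round(2))
d=snap('wrist');save(d,'w1.png');np.savez('w1.npz',**d);go('w',d)
"
```

```text
1.65 [0.48792943 0.20804528 0.24525906] [[-0.091  0.996 -0.   ]
 [ 0.996  0.091  0.   ]
 [ 0.    -0.    -1.   ]] [0.19 0.4  1.67 0.   1.07 0.1 ]
w table z 0.0015
 grey 2114 (array([514.6, -13.2]), array([ 35.8, 148.2]), 89.7) 0.0135 [ 0.509 -0.007  0.013]
 grey 446 (array([714.3, 268. ]), array([77.8,  2.6]), 72.57) 0.0122 [0.715 0.269 0.012]
 grey 133 (array([312.8, 354.1]), array([26.9,  5.6]), 45.17) 0.0129 [0.315 0.355 0.013]
 green 202 [0.4823 0.2339 0.0486] 0.0524
 green 181 [0.4875 0.1762 0.0484] 0.0529
 fuse-ish 1077 (array([484.1, 205. ]), array([25.8, 49.5]), 4.66) 0.053
 fuse-ish 892 (array([480.1, 256. ]), array([27.7, 35.4]), 5.68) 0.0529
 fuse-ish 682 (array([489.4, 153.9]), array([28.2, 36.1]), 3.38) 0.0525
 tall 36 (array([504.3, -16.3]), array([ 2.3, 26.5]), 89.64) 0.0349
```

View pics/w1.png

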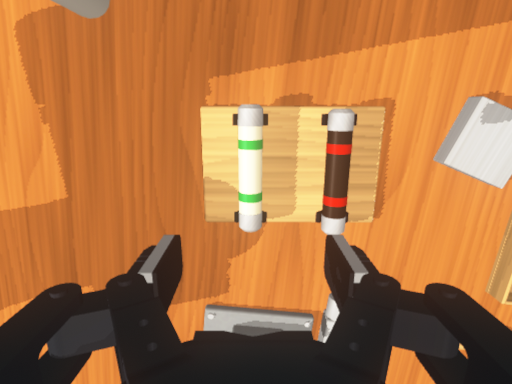

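Wrist view: the good fuse is at column 250, rows 105–230, nearly aligned with the gap between the fingers. The blown fuse is at column 338.

```bash
python3 -c "
from h import *
plan([.4848,.205,.033],5.15,6)"
```

```text
row [-0.0005 -0.0006  0.0354] [-0.   -0.    0.02] n 6 | total [-0.0032 -0.0034  0.2123]
```

>>> drive_tool --pt "-0.003 -0.0034 0.03 0 0 0 0.6" --pt "0 0 0.04 0 0 0 0.6" --pt "0 0 0.04 0 0 0 0.6" --pt "0 0 0.04 0 0 0 0.6" --pt "0 0 0.03 0 0 0 0.6" --pt "0 0 0.02 0 0 0 0.6" --pt "0 0 0.012 0 0 0 0.6" --pt "0 0 0 0 0 0 0.6" --pt "0 0 0 0 0 0 0.6"

```text
t: 2.6
tcp_pos: [0.4853, 0.2047, 0.0337]
tool_rot: [0.674, 0.739, 0.0, 0.0]
force: [-1.0, -0.5, 0.7]
finger_gap: 0.803
gripper_force: 0.0
```

>>> drive_tool --pt "0 0 0 0 0 0 -1" --pt "0 0 0 0 0 0 -1" --pt "0 0 0 0 0 0 -1" --pt "0 0 0 0 0 0 -1" --pt "0 0 0 0 0 0 -1" --pt "0 0 0 0 0 0 -1" --newtons 50

```text
t: 3.2
tcp_pos: [0.4851, 0.204, 0.0344]
tool_rot: [0.675, 0.738, 0.0, 0.0]
force: [-1.1, -0.1, 5.7]
finger_gap: 0.299
gripper_force: 48.7
```

>>> drive_tool --pt "0 0 -0.01 0 0 0 -1" --pt "0 0 -0.03 0 0 0 -1" --pt "0 0 -0.04 0 0 0 -1" --pt "0 0 -0.05 0 0 0 -1" --pt "0 0 -0.05 0 0 0 -1" --pt "0 0 -0.05 0 0 0 -1" --pt "0 0 0 0 0 0 -1" --pt "0 0 0 0 0 0 -1"

```text
t: 4.0
tcp_pos: [0.485, 0.204, 0.2649]
tool_rot: [0.675, 0.738, 0.001, 0.001]
force: [-0.5, -0.3, -3.0]
finger_gap: 0.295
gripper_force: 49.6
```

```bash
python3 -c "
from h import *
s=manip.sense();print(s['tcp_pos'],s['force'],s['finger_gap'],s['q'])
plan([.513,-.20,.265],0,13)"
```

```text
[0.48495024 0.20396707 0.26491843] [-0.47942315 -0.31939115 -2.99778928] 0.2949401789393955 [ 1.85559449e-01  3.68899963e-01  1.65820980e+00 -2.35642915e-05
  1.11135428e+00  9.56356893e-02]
row [-0.0312  0.0007 -0.    ] [ 0.01 -0.    0.4 ] n 13 | total [-4.049e-01 -8.300e-03 -2.000e-04]
```

```bash
python3 -c "
from h import *
plan([.43,-.20,.265],0,13)"
```

```text
row [-0.0308 -0.0057 -0.    ] [ 0.01 -0.    0.4 ] n 13 | total [-0.3974 -0.091  -0.0005]
```

>>> drive_tool --pt "-0.02 -0.006 0 0 0 0.5 -1" --pt "-0.04 -0.006 0 0 0 0.5 -1" --pt "-0.04 -0.006 0 0 0 0.5 -1" --pt "-0.04 -0.006 0 0 0 0.5 -1" --pt "-0.04 -0.006 0 0 0 0.5 -1" --pt "-0.04 -0.006 0 0 0 0.5 -1" --pt "-0.04 -0.006 0 0 0 0.5 -1" --pt "-0.04 -0.006 0 0 0 0.5 -1" --pt "-0.04 -0.006 0 0 0 0.5 -1" --pt "-0.03 -0.006 0 0 0 0.5 -1"

```text
t: 5.0
tcp_pos: [0.4416, -0.17, 0.2611]
tool_rot: [0.707, 0.707, -0.001, -0.002]
force: [1.2, 0.8, -2.3]
finger_gap: 0.297
gripper_force: 49.6
```

>>> drive_tool --pt "-0.02 -0.006 0 0 0 0.2 -1" --pt "-0.01 -0.008 0 0 0 0 -1" --pt "0 0 0 0 0 0 -1" --pt "0 0 0 0 0 0 -1" --pt "0 0 0 0 0 0 -1"

```text
t: 5.5
tcp_pos: [0.4293, -0.1972, 0.2629]
tool_rot: [0.707, 0.707, 0.0, -0.001]
force: [-0.0, -0.1, -2.0]
finger_gap: 0.299
gripper_force: 49.6
```

```bash
python3 -c "
from h import *
s=manip.sense();print(s['t'],s['tcp_pos'],s['force'],R.from_quat(s['tool_rot']).as_matrix().round(4),s['q'].round(2))
d=snap('wrist');save(d,'w2.png');np.savez('w2.npz',**d)
P=cloud(d)
def rc(p): r=cv2.minAreaRect((p*1000).astype(np.float32));return np.round(r[0],1),np.round(r[1],1),round(r[2],2)
hs=cv2.cvtColor(d['image'],cv2.COLOR_RGB2HSV);z=P[...,2]
reg=(P[...,0]>.40)&(P[...,0]<.62)&(P[...,1]<.03)&(P[...,1]>-.36)&(d['z_map']>0)
m=reg&(z>.007)&(z<.018)&(hs[...,1]<70);print('plate',m.sum(),rc(P[m][:,:2]),np.median(z[m]))
m=reg&(z>.03)&(z<.14);n,l,st,c=cv2.connectedComponentsWithStats(m.astype(np.uint8))
for i in range(1,n):
  if st[i,4]>20:
    b=l==i;print(st[i],rc(P[b][:,:2]),P[b][:,2].max(),hs[b].mean(0).round())
"
```

```text
5.5 [ 0.42931643 -0.19715517  0.26292586] [-0.02162084 -0.14063905 -2.00591763] [[-4.0e-04  1.0e+00 -8.0e-04]
 [ 1.0e+00  4.0e-04  1.2e-03]
 [ 1.2e-03 -8.0e-04 -1.0e+00]] [-0.67  0.3   1.78  0.    1.06 -0.67]
plate 18543 (array([ 529.7, -177.3]), array([180.8, 314.8]), 0.1) 0.013455586046749624
[ 301    0   71   44 2920] (array([509.4, -47.2]), array([39.8, 79.3]), 88.15) 0.11656015195314262 [ 27.  18. 159.]
[ 299  114   53  156 5937] (array([ 512.2, -221.2]), array([161.3,  50.4]), 89.34) 0.09551721760771242 [14. 45. 75.]
```

View pics/w2.png

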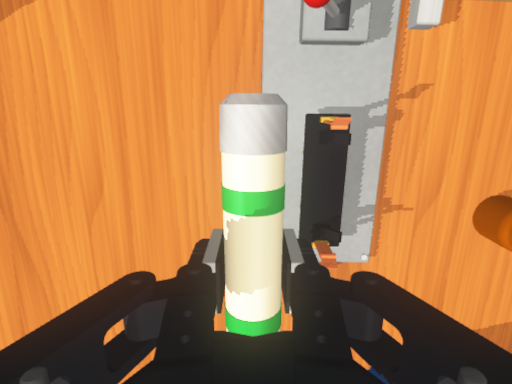

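The held fuse is vertical at column 253. The clip block spans columns 303–350, rows 115–245, with copper clips at (335,123) and (325,252). The isolator knob is at (316,0).

```bash
python3 -c "
from h import *
d=dict(np.load('w2.npz'));P=cloud(d);im=d['image'];hs=cv2.cvtColor(im,cv2.COLOR_RGB2HSV);z=P[...,2];v=d['z_map']>0
pl=v&(z>.006)&(z<.018)&(hs[...,1]<70)
# plate left/right edges at y bins
L=[];Rr=[]
for y in np.arange(-.29,-.02,.01):
  b=pl&(abs(P[...,1]-y)<.005)&(P[...,0]>.42)&(P[...,0]<.605)
  if b.sum()>20: L.append((y,P[b][:,0].min()));Rr.append((y,P[b][:,0].max()))
L=np.array(L);Rr=np.array(Rr);print(np.c_[L,Rr[:,1]].round(4)[::2])
m=v&(z>.04)&(P[...,0]>.47)&(P[...,0]<.56)&(P[...,1]<-.1)
cop=m&(hs[...,1]>120)&(hs[...,2]>70)
n,l,st,c=cv2.connectedComponentsWithStats(cop.astype(np.uint8))
for i in range(1,n):
  if st[i,4]>8: b=P[l==i];print('cop',st[i],b.min(0).round(4),b.max(0).round(4),b.mean(0).round(4))
blk=m&~cop
B=P[blk];print('blk',np.percentile(B,[0,1,5,50,95,99,100],axis=0).round(4))
print(np.histogram(B[:,2],bins=np.arange(.04,.1,.005)))
# plate near end
b=pl&(P[...,0]>.45)&(P[...,0]<.59);print('plate ymin',np.percentile(P[b][:,1],[0,.2,1]))
# held fuse in tool frame
T=T_of({'tool_rot':R.from_matrix([[-4e-4,1,-8e-4],[1,4e-4,1.2e-3],[1.2e-3,-8e-4,-1]]).as_quat(),'tcp_pos':[.42931643,-.19715517,.26292586]})
Q=(P-T[:3,3])@T[:3,:3]
f=v&(d['z_map']<.25)&(abs(Q[...,1])<.02)&(Q[...,0]>.01)&(np.arange(384)[:,None]<225)
F=Q[f];print('fuse tool xmax',np.percentile(F[:,0],[99,99.8,100]))
for a in (.02,.03,.04,.05,.06):
  s=F[abs(F[:,0]-a)<.004];
  if len(s): print(a,s[:,1].min().round(4),s[:,1].max().round(4),s[:,2].min().round(4))
"
```

```text
[[-0.29    0.4685  0.5851]
 [-0.27    0.4677  0.5856]
 [-0.25    0.4686  0.5858]
 [-0.23    0.4678  0.5863]
 [-0.21    0.4675  0.5862]
 [-0.19    0.468   0.587 ]
 [-0.17    0.4698  0.5872]
 [-0.15    0.4693  0.587 ]
 [-0.13    0.4642  0.5876]
 [-0.11    0.4393  0.5877]
 [-0.09    0.4391  0.588 ]
 [-0.07    0.44    0.5879]
 [-0.05    0.4398  0.6045]
 [-0.03    0.4407  0.6031]]
cop [320 117  32  13 300] [ 0.5026 -0.1537  0.0402] [ 0.5216 -0.1425  0.0955] [ 0.5115 -0.1474  0.0757]
cop [312 240  26  30 415] [ 0.4971 -0.3014  0.04  ] [ 0.5211 -0.2827  0.0948] [ 0.5111 -0.2942  0.0725]
cop [402 340   2   5   9] [ 0.4701 -0.1948  0.32  ] [ 0.471  -0.1924  0.3222] [ 0.4703 -0.1932  0.3213]
blk [[ 0.47   -0.2988  0.04  ]
 [ 0.4702 -0.2806  0.0479]
 [ 0.4707 -0.2071  0.0577]
 [ 0.4759 -0.1868  0.3256]
 [ 0.5136 -0.185   0.3388]
 [ 0.5264 -0.1613  0.3405]
 [ 0.5318 -0.1494  0.3421]]
(array([ 41, 158, 131, 222, 294,   4,   2,   1,   1,   2,   1]), array([0.04 , 0.045, 0.05 , 0.055, 0.06 , 0.065, 0.07 , 0.075, 0.08 ,
       0.085, 0.09 , 0.095]))
plate ymin [-0.33467895 -0.33288987 -0.32744209]
fuse tool xmax [0.07030737 0.07070893 0.07086018]
0.02 -0.0131 0.012 -0.0168
0.03 -0.0137 0.0127 -0.0177
0.04 -0.0134 0.0124 -0.0174
0.05 -0.014 0.0131 -0.0178
0.06 -0.0137 0.0129 -0.0176
```

```bash
python3 -c "
from h import *
d=dict(np.load('w2.npz'));P=cloud(d);hs=cv2.cvtColor(d['image'],cv2.COLOR_RGB2HSV);z=P[...,2]
m=(d['z_map']>0)&(z>.04)&(z<.12)&(P[...,0]>.47)&(P[...,0]<.56)&(P[...,1]<-.1)&(hs[...,1]>100)
for a,b in((-.16,-.13),(-.32,-.27)):
  Q=P[m&(P[...,1]>a)&(P[...,1]<b)]
  for z0 in np.arange(.05,.1,.005):
    q=Q[(Q[:,2]>=z0)&(Q[:,2]<z0+.005)]
    if len(q): print(z0.round(3),len(q),q[:,0].min().round(4),q[:,0].max().round(4),q[:,1].min().round(4),q[:,1].max().round(4))
c=cv2.resize(d['image'][90:280,280:370],None,fx=3,fy=3,interpolation=cv2.INTER_CUBIC);cv2.imwrite('pics/c.png',c[...,::-1])
plan([.5125,-.2195,.155],-.6,8)
"
```

```text
0.05 3 0.5049 0.5062 -0.1484 -0.1473
0.055 2 0.5047 0.5052 -0.1492 -0.1481
0.06 3 0.5049 0.5053 -0.1489 -0.1477
0.065 5 0.5051 0.5085 -0.1487 -0.1474
0.07 3 0.5049 0.5054 -0.1492 -0.1474
0.075 6 0.5051 0.5058 -0.1537 -0.1479
0.08 89 0.5047 0.5212 -0.1535 -0.1485
0.085 51 0.505 0.5214 -0.1485 -0.1445
0.09 68 0.505 0.521 -0.1463 -0.1425
0.095 1 0.5202 0.5202 -0.1433 -0.1433
0.05 25 0.5033 0.519 -0.2949 -0.2931
0.055 29 0.5001 0.5187 -0.2942 -0.2829
0.06 30 0.496 0.5194 -0.2941 -0.2827
0.065 27 0.5037 0.5193 -0.2943 -0.2929
0.07 8 0.5034 0.5168 -0.2936 -0.2929
0.075 3 0.5034 0.5036 -0.2927 -0.29
0.08 95 0.5032 0.5194 -0.2948 -0.2883
0.085 74 0.5033 0.5191 -0.2986 -0.2907
0.09 60 0.5036 0.519 -0.3014 -0.2963
row [-0.0027  0.0104  0.0135] [-0.   -0.01  0.08] n 8 | total [-0.0224  0.0831  0.108 ]
```

View pics/c.png

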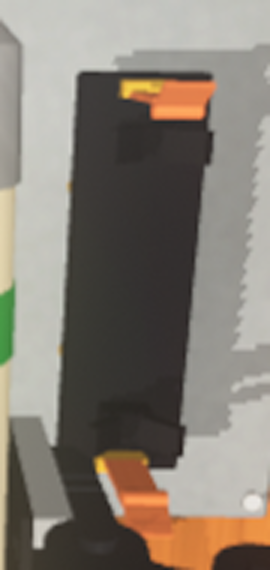

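```bash
python3 -c "
from h import *
plan([.5127,-.2217,.15],-.7,8)"
```

```text
row [-0.003   0.0104  0.0141] [-0.   -0.01  0.09] n 8 | total [-0.0246  0.0833  0.113 ]
```

>>> drive_tool --pt "-0.003 0.01 0.003 0 0 0.1 -1" --pt "-0.003 0.01 0.01 0 0 0.1 -1" --pt "-0.003 0.01 0.01 0 0 0.1 -1" --pt "-0.003 0.01 0.015 0 0 0.1 -1" --pt "-0.003 0.01 0.015 0 0 0.1 -1" --pt "-0.003 0.01 0.015 0 0 0.1 -1" --pt "-0.003 0.01 0.02 0 0 0.1 -1" --pt "-0.0035 0.0134 0.02 0 0 0 -1" --pt "0 0 0 0 0 0 -1" --pt "0 0 0 0 0 0 -1"

```text
t: 6.55
tcp_pos: [0.5126, -0.2232, 0.1542]
tool_rot: [0.712, 0.703, -0.0, -0.001]
force: [-0.6, 1.2, -1.2]
finger_gap: 0.295
gripper_force: 49.7
```

```bash
python3 -c "
from h import *
s=manip.sense();print(s['t'],s['tcp_pos'],s['force'],R.from_quat(s['tool_rot']).as_rotvec())
plan([.5127,-.2217,.100],-.7,1)
d=snap('scene');save(d,'s3.png')
e=snap('side');save(e,'e3.png')
a=cv2.resize(d['image'][110:230,120:300],(540,360));b=cv2.resize(e['image'][110:270,240:400],(360,360))
cv2.imwrite('pics/c3.png',np.hstack([a,b])[...,::-1][:,:800])"
```

```text
6.55 [ 0.5125625  -0.22319925  0.15420464] [-0.58908595  1.24287731 -1.19849787] [-2.23346306e+00 -2.20573178e+00  8.83280019e-04]
row [0.0014 0.0002 0.0542] [-0.13 -0.08 -0.02] n 1 | total [0.0014 0.0002 0.0542]
```

View pics/c3.png

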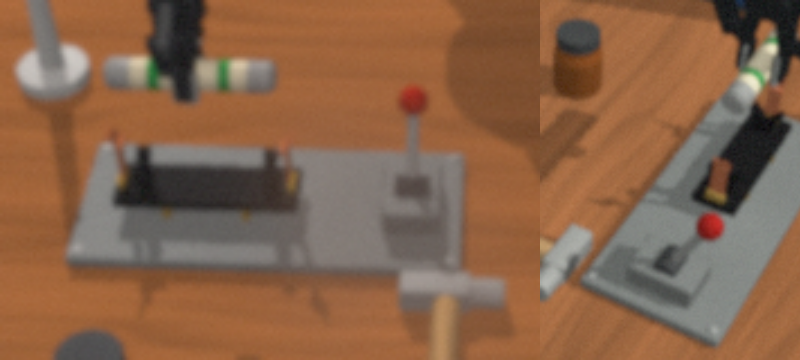

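Scene crop: the fuse is held level above the block, parallel to it. The clips are at the block's two ends and the knob is clear.

>>> drive_tool --pt "0.0014 0 0.01 0 0 0 -1" --pt "0 0 0.015 0 0 0 -1" --pt "0 0 0.015 0 0 0 -1" --pt "0 0 0.01 0 0 0 -1" --pt "0 0 0.004 0 0 0 -1" --pt "0 0 0 0 0 0 -1" --pt "0 0 0 0 0 0 -1"

```text
t: 7.35
tcp_pos: [0.513, -0.2224, 0.1018]
tool_rot: [0.712, 0.703, 0.0, 0.001]
force: [0.7, 0.2, -1.9]
finger_gap: 0.297
gripper_force: 49.7
```

>>> drive_tool --pt "0 0 0.002 0 0 0 -1" --pt "0 0 0.002 0 0 0 -1" --pt "0 0 0.002 0 0 0 -1" --pt "0 0 0.002 0 0 0 -1" --pt "0 0 0 0 0 0 -1"

```text
t: 7.85
tcp_pos: [0.5125, -0.2221, 0.093]
tool_rot: [0.712, 0.702, -0.0, -0.0]
force: [-0.3, 0.3, -1.5]
finger_gap: 0.294
gripper_force: 49.7
```

>>> drive_tool --pt "0 0 0.002 0 0 0 -1" --pt "0 0 0.002 0 0 0 -1" --pt "0 0 0.002 0 0 0 -1" --pt "0 0 0 0 0 0 -1"

```text
t: 8.25
tcp_pos: [0.513, -0.2225, 0.0873]
tool_rot: [0.712, 0.702, 0.0, 0.001]
force: [-0.7, -0.3, 0.5]
finger_gap: 0.3
gripper_force: 50.0
```

>>> drive_tool --pt "0 0 0.002 0 0 0 -1" --pt "0 0 0.002 0 0 0 -1" --pt "0 0 0 0 0 0 -1"

```text
t: 8.55
tcp_pos: [0.5137, -0.2224, 0.0836]
tool_rot: [0.712, 0.702, 0.001, 0.001]
force: [2.9, -0.2, 0.5]
finger_gap: 0.297
gripper_force: 49.9
```

>>> drive_tool --pt "0 0 0.002 0 0 0 -1" --pt "0 0 0.002 0 0 0 -1" --pt "0 0 0 0 0 0 -1"

```text
t: 8.85
tcp_pos: [0.5127, -0.2222, 0.0789]
tool_rot: [0.712, 0.702, -0.0, -0.0]
force: [2.1, 1.1, -0.0]
finger_gap: 0.297
gripper_force: 49.9
```

>>> drive_tool --pt "0 0 0.002 0 0 0 -1" --pt "0 0 0.002 0 0 0 -1" --pt "0 0 0 0 0 0 -1"

```text
t: 9.15
tcp_pos: [0.5124, -0.2221, 0.0748]
tool_rot: [0.712, 0.702, -0.0, -0.0]
force: [1.1, -0.4, -0.4]
finger_gap: 0.299
gripper_force: 49.8
```

>>> drive_tool --pt "0 0 0.002 0 0 0 -1" --pt "0 0 0.001 0 0 0 -1" --pt "0 0 0 0 0 0 -1"

```text
t: 9.45
tcp_pos: [0.5125, -0.2221, 0.072]
tool_rot: [0.712, 0.702, -0.0, -0.0]
force: [-0.4, 0.9, -1.0]
finger_gap: 0.299
gripper_force: 49.9
```

```bash
python3 -c "
from h import *
s=manip.sense();print(s['tcp_pos'],s['force'],s['ft_torque'],R.from_quat(s['tool_rot']).as_matrix()[:,2])"
```

```text
[ 0.51249986 -0.2220909   0.07199119] [-0.40331163  0.85675177 -1.01864499] [-0.00934631 -0.02911218 -0.04282101] [-4.93529017e-04  2.78238085e-04 -9.99999840e-01]
```

>>> drive_tool --pt "0 0 0.002 0 0 0 -1" --pt "0 0 0.001 0 0 0 -1" --pt "0 0 0 0 0 0 -1"

```text
t: 9.75
tcp_pos: [0.5126, -0.2221, 0.0689]
tool_rot: [0.712, 0.702, -0.0, -0.0]
force: [1.1, -0.7, -1.6]
finger_gap: 0.294
gripper_force: 49.8
```

>>> drive_tool --pt "0 0 0.001 0 0 0 -1" --pt "0 0 0.001 0 0 0 -1" --pt "0 0 0 0 0 0 -1"

```text
t: 10.05
tcp_pos: [0.5118, -0.2217, 0.0662]
tool_rot: [0.712, 0.703, -0.0, -0.001]
force: [-0.4, 0.1, -7.6]
finger_gap: 0.296
gripper_force: 49.6
```

>>> drive_tool --pt "0 0 0.001 0 0 0 -1" --pt "0 0 0.001 0 0 0 -1" --pt "0 0 0 0 0 0 -1"

```text
t: 10.35
tcp_pos: [0.5125, -0.2221, 0.065]
tool_rot: [0.712, 0.702, -0.0, -0.0]
force: [-0.0, 0.4, -7.0]
finger_gap: 0.299
gripper_force: 49.7
```

>>> drive_tool --pt "0 0 0.001 0 0 0 -1" --pt "0 0 0 0 0 0 -1"

```text
t: 10.55
tcp_pos: [0.5129, -0.2221, 0.0645]
tool_rot: [0.712, 0.702, 0.0, 0.0]
force: [0.4, 1.4, -3.7]
finger_gap: 0.297
gripper_force: 50.1
```

>>> drive_tool --pt "0 0 0.001 0 0 0 -1" --pt "0 0 0 0 0 0 -1"

```text
t: 10.75
tcp_pos: [0.5129, -0.2221, 0.0644]
tool_rot: [0.712, 0.703, 0.0, 0.0]
force: [-1.2, 2.0, 4.6]
finger_gap: 0.294
gripper_force: 50.8
```

>>> drive_tool --pt "0 0 0.0005 0 0 0 -1" --pt "0 0 0 0 0 0 -1"

```text
t: 10.95
tcp_pos: [0.513, -0.2221, 0.0643]
tool_rot: [0.712, 0.703, 0.0, 0.0]
force: [-2.3, 3.0, 8.4]
finger_gap: 0.298
gripper_force: 51.2
```

>>> drive_tool --pt "0 0 0.001 0 0 0 -1" --pt "0 0 0 0 0 0 -1"

```text
t: 11.15
tcp_pos: [0.513, -0.2221, 0.0642]
tool_rot: [0.712, 0.703, 0.0, 0.001]
force: [-3.5, 2.8, 14.8]
finger_gap: 0.295
gripper_force: 51.8
```

```bash
python3 -c "
from h import *
s=manip.sense();print(s['tcp_pos'],s['force'],s['ft_torque'],R.from_quat(s['tool_rot']).as_matrix()[:,2])
d=snap('scene');e=snap('side')
a=cv2.resize(d['image'][130:210,140:280],(560,320),interpolation=3);b=cv2.resize(e['image'][130:270,260:380],(240,280),interpolation=3)
c=np.zeros((320,800,3),np.uint8);c[:,:560]=a;c[:280,560:]=b
cv2.imwrite('pics/c4.png',c[...,::-1])"
```

```text
[ 0.51296568 -0.22212303  0.06424104] [-3.5405668   2.76920764 14.75758863] [ 0.53924909  0.44366903 -0.00961468] [ 1.13633383e-03 -6.66885609e-04 -9.99999132e-01]
```

View pics/c4.png

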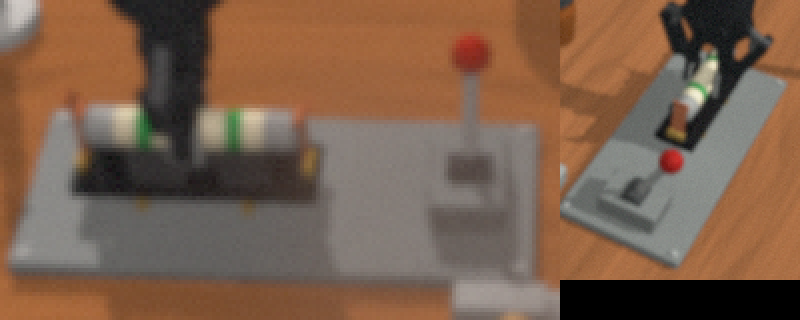

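The fuse sits level between both clips, in contact with the saddles, with its ends inside the leaves. Ease off, release and lift.

>>> drive_tool --pt "0 0 -0.002 0 0 0 -1" --pt "0 0 0 0 0 0 -1" --pt "0 0 0 0 0 0 0.1" --pt "0 0 0 0 0 0 0.1" --pt "0 0 0 0 0 0 0.1" --pt "0 0 0 0 0 0 0.1" --pt "0 0 0 0 0 0 0.1"

```text
t: 11.95
tcp_pos: [0.5128, -0.2223, 0.0637]
tool_rot: [0.712, 0.702, -0.0, 0.0]
force: [-0.1, 0.1, 0.1]
finger_gap: 0.552
gripper_force: 0.0
```

>>> drive_tool --pt "0 0 -0.005 0 0 0 0.1" --pt "0 0 -0.02 0 0 0 0.1" --pt "0 0 -0.03 0 0 0 0.1" --pt "0 0 -0.04 0 0 0 0.1" --pt "0 0 -0.04 0 0 0 0.1" --pt "0 0 -0.04 0 0 0 0.1" --pt "0 0 0 0 0 0 -1" --pt "0 0 0 0 0 0 -1"

```text
t: 12.75
tcp_pos: [0.513, -0.2223, 0.2402]
tool_rot: [0.712, 0.703, 0.0, 0.001]
force: [-0.1, -0.0, -0.5]
finger_gap: 0.221
gripper_force: 0.0
```

```bash
python3 -c "
from h import *
s=manip.sense();print(s['t'],s['tcp_pos'],s['force'],R.from_quat(s['tool_rot']).as_matrix().round(4)[:,2])
d=snap('wrist');save(d,'w5.png');P=cloud(d);hs=cv2.cvtColor(d['image'],cv2.COLOR_RGB2HSV);z=P[...,2];ok=d['z_map']>0
box=ok&(P[...,0]>.45)&(P[...,0]<.57)&(P[...,1]>-.32)&(P[...,1]<-.12)
f=box&(z>.06)&(z<.1)&(hs[...,1]<90)&(hs[...,2]>90)
for a,b in((-.29,-.27),(-.26,-.24),(-.2,-.18),(-.175,-.155)):
  q=P[f&(P[...,1]>a)&(P[...,1]<b)]
  if len(q):print(a,len(q),np.percentile(q[:,2],97).round(4),q[:,0].min().round(4),q[:,0].max().round(4))
print(P[f][:,1].min(),P[f][:,1].max())
c=box&(hs[...,1]>120)&(z>.06)&(hs[...,2]>70)&((hs[...,0]<25))
for a,b in((-.32,-.28),(-.16,-.12)):
  q=P[c&(P[...,1]>a)&(P[...,1]<b)&(z>.088)]
  if len(q):print('leaf top',q.min(0).round(4),q.max(0).round(4))
r=ok&((hs[...,0]<6)|(hs[...,0]>174))&(hs[...,1]>150)&(z>.08)&(z<.13);print(r.sum(),P[r].mean(0),P[r].max(0),P[r].min(0))
"
```

```text
12.75 [ 0.5129677  -0.22233683  0.24017834] [-0.11966745 -0.00525994 -0.45214895] [ 0.0023 -0.0016 -1.    ]
-0.29 428 0.0815 0.4977 0.525
-0.26 265 0.0813 0.4985 0.5251
-0.2 316 0.0813 0.5 0.5251
-0.175 646 0.0814 0.4997 0.5274
-0.2905876851611951 -0.15191963020097946
leaf top [ 0.5033 -0.3012  0.0881] [ 0.5192 -0.2953  0.0944]
leaf top [ 0.5054 -0.1473  0.088 ] [ 0.521  -0.1424  0.0947]<string>:15: RuntimeWarning: Mean of empty slice.
  ret = um.true_divide(
Traceback (most recent call last):
ValueError: zero-size array to reduction operation maximum which has no identity
```

View pics/w5.png

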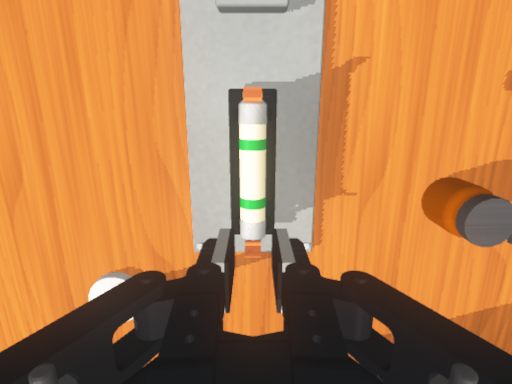

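The fuse is seated level (tops equal to 0.2 mm, columns 240–266). Both leaves at (253,93) and (253,247) are back at their rest positions. Now the isolator: a close look at the knob from the fixed views gave about (0.48,-0.037), which matches the geometry.

```bash
python3 -c "
from h import *
plan([.425,-.041,.24],-.7,5)"
```

```text
row [ 0.0359 -0.0179 -0.0003] [-0.01 -0.   -0.01] n 5 | total [ 0.1797 -0.0895 -0.0012]
```

>>> drive_tool --pt "0.02 -0.01 0 0 0 0 -1" --pt "0.04 -0.02 0 0 0 0 -1" --pt "0.04 -0.02 0 0 0 0 -1" --pt "0.04 -0.02 0 0 0 0 -1" --pt "0.03 -0.015 0 0 0 0 -1" --pt "0.01 -0.0045 0 0 0 0 -1" --pt "0 0 0 0 0 0 -1" --pt "0 0 0 0 0 0 -1" --pt "0 0 0 0 0 0 -1"

```text
t: 13.7
tcp_pos: [0.4267, -0.0424, 0.2386]
tool_rot: [0.712, 0.702, 0.0, 0.0]
force: [0.2, -0.7, 0.0]
finger_gap: -0.001
gripper_force: 0.0
```

```bash
python3 -c "
from h import *
s=manip.sense();print(s['t'],s['tcp_pos'],s['force'],s['finger_gap'])
d=snap('wrist');save(d,'w6.png');P=cloud(d);hs=cv2.cvtColor(d['image'],cv2.COLOR_RGB2HSV);z=P[...,2];ok=d['z_map']>0
r=ok&((hs[...,0]<6)|(hs[...,0]>174))&(hs[...,1]>150)&(z>.08)&(z<.13);print(r.sum(),P[r].mean(0),P[r].max(0),P[r].min(0))
T=T_of(s);Q=(P-T[:3,3])@T[:3,:3]
g=ok&(d['z_map']<.22)&(Q[...,2]>-.03)&(Q[...,2]<.02);q=Q[g];print('fingers tool',len(q),q.min(0),q.max(0))
"
```

```text
13.7 [ 0.42674736 -0.04235408  0.23862857] [ 0.16651456 -0.67221969  0.0445785 ] -0.0007758876212952481
680 [ 0.47886907 -0.03841388  0.11645649] [ 0.49856766 -0.02814148  0.12173094] [ 0.4675835  -0.05181544  0.08121591]
fingers tool 2462 [-0.01262056 -0.02069257 -0.02999939] [0.01213391 0.02080302 0.00913998]
```

View pics/w6.png

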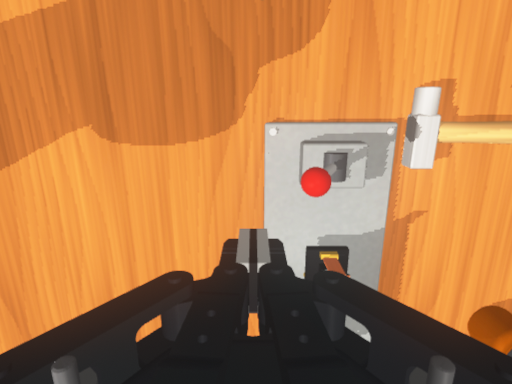

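The red knob is at (316,182), and the shut fingers (column 253) are clear of it on the robot's side. I'll descend beside it, then push along +x.

>>> drive_tool --pt "0.001 0 0.02 0 0 0 -1" --pt "0.001 0 0.035 0 0 0 -1" --pt "0 0 0.035 0 0 0 -1" --pt "0 0 0.03 0 0 0 -1" --pt "0 0 0.019 0 0 0 -1" --pt "0 0 0 0 0 0 -1" --pt "0 0 0 0 0 0 -1"

```text
t: 14.45
tcp_pos: [0.4261, -0.0398, 0.0996]
tool_rot: [0.712, 0.702, -0.0, -0.0]
force: [0.2, -0.0, -0.2]
finger_gap: 0.003
gripper_force: 0.0
```

>>> drive_tool --pt "0 0.01 0 0 0 0 -1" --pt "0 0.01 0 0 0 0 -1" --pt "0 0.01 0 0 0 0 -1" --pt "0 0.01 0 0 0 0 -1" --pt "0 0.01 0 0 0 0 -1" --pt "0 0.01 0 0 0 0 -1" --pt "0 0.01 0 0 0 0 -1" --pt "0 0.01 0 0 0 0 -1" --pt "0 0 0 0 0 0 -1"

```text
t: 15.35
tcp_pos: [0.5079, -0.0405, 0.0999]
tool_rot: [0.712, 0.703, 0.001, 0.001]
force: [0.7, 0.6, 0.3]
finger_gap: 0.005
gripper_force: 0.0
```

>>> drive_tool --pt "0 0.004 0 0 0 0 -1" --pt "0 0.004 0 0 0 0 -1" --pt "0 0 0 0 0 0 -1"

```text
t: 15.65
tcp_pos: [0.5139, -0.0402, 0.0997]
tool_rot: [0.712, 0.702, 0.0, 0.0]
force: [-1.0, -0.4, 0.5]
finger_gap: 0.003
gripper_force: 0.0
```

>>> drive_tool --pt "0 0.003 0 0 0 0 -1" --pt "0 0.002 0 0 0 0 -1" --pt "0 0 0 0 0 0 -1"

```text
t: 15.95
tcp_pos: [0.5188, -0.0403, 0.0998]
tool_rot: [0.712, 0.702, 0.0, 0.0]
force: [0.4, 0.5, 0.1]
finger_gap: 0.0
gripper_force: 0.1
```

>>> drive_tool --pt "0 0.002 0 0 0 0 -1" --pt "0 0.001 0 0 0 0 -1" --pt "0 0 0 0 0 0 -1"

```text
t: 16.25
tcp_pos: [0.5217, -0.0403, 0.0998]
tool_rot: [0.712, 0.703, 0.0, 0.0]
force: [-0.2, -0.1, -0.4]
finger_gap: 0.002
gripper_force: 0.2
```

>>> drive_tool --pt "0 0.002 0 0 0 0 -1" --pt "0 0.001 0 0 0 0 -1" --pt "0 0 0 0 0 0 -1"

```text
t: 16.55
tcp_pos: [0.5248, -0.0403, 0.0998]
tool_rot: [0.712, 0.702, 0.0, 0.0]
force: [-0.4, -0.1, 0.3]
finger_gap: -0.002
gripper_force: 0.2
```

>>> drive_tool --pt "0 0.002 0 0 0 0 -1" --pt "0 0.001 0 0 0 0 -1" --pt "0 0 0 0 0 0 -1"

```text
t: 16.85
tcp_pos: [0.527, -0.0403, 0.0997]
tool_rot: [0.712, 0.703, -0.0, -0.001]
force: [-2.8, -0.9, 0.6]
finger_gap: 0.003
gripper_force: 1.2
```

```bash
cat > k.py <<'E'
from h import *
s=manip.sense();print(s['t'],s['tcp_pos'],s['force'])
for n in('scene','side'):
  d=snap(n);P=cloud(d);hs=cv2.cvtColor(d['image'],cv2.COLOR_RGB2HSV);z=P[...,2]
  r=(d['z_map']>0)&((hs[...,0]<6)|(hs[...,0]>174))&(hs[...,1]>150)&(z>.07)&(z<.14)&(abs(P[...,1]+.04)<.05)
  print(n,r.sum(),P[r].mean(0) if r.any() else '')
E
python3 k.py
```

```text
16.85 [ 0.52698997 -0.04030225  0.09973277] [-2.84239429 -0.89137963  0.58538925]
scene 49 [ 0.56083783 -0.0403857   0.11331726]
side 95 [ 0.54853864 -0.03235083  0.11343075]
```

>>> drive_tool --pt "0 0.001 0 0 0 0 -1" --pt "0 0.001 0 0 0 0 -1" --pt "0 0 0 0 0 0 -1"

```text
t: 17.25
tcp_pos: [0.5272, -0.0402, 0.0996]
tool_rot: [0.711, 0.703, -0.002, -0.002]
force: [-6.5, -1.6, 2.8]
finger_gap: -0.001
gripper_force: 3.3
```

>>> drive_tool --pt "0 0.001 0 0 0 0 -1" --pt "0 0 0 0 0 0 -1"

```text
t: 17.45
tcp_pos: [0.5273, -0.0402, 0.0996]
tool_rot: [0.711, 0.703, -0.002, -0.003]
force: [-7.7, -2.5, 4.0]
finger_gap: 0.0
gripper_force: 4.2
```

```bash
python3 k.py
```

```text
17.45 [ 0.52729389 -0.04018136  0.09960351] [-7.69058277 -2.45637506  4.04690851]
scene 47 [ 0.56095088 -0.04054607  0.11290352]
side 90 [ 0.54884406 -0.03213214  0.11273201]
```

The lever is firmly against its stop. Backing off and lifting clear.

>>> drive_tool --pt "0 -0.01 0 0 0 0 -1" --pt "0 -0.02 0 0 0 0 -1" --pt "0 -0.02 -0.01 0 0 0 -1" --pt "0 -0.01 -0.03 0 0 0 -1" --pt "0 0 -0.04 0 0 0 -1" --pt "0 0 -0.04 0 0 0 -1" --pt "0 0 -0.02 0 0 0 -1" --pt "0 0 0 0 0 0 -1" --pt "0 0 0 0 0 0 -1"

```text
t: 18.45
tcp_pos: [0.4711, -0.0397, 0.2402]
tool_rot: [0.712, 0.702, 0.001, 0.001]
force: [0.6, -0.1, -0.3]
finger_gap: 0.0
gripper_force: 0.0
```

```bash
python3 k.py; python3 -c "
from h import *
s=manip.sense();print(s['qd'].round(3),s['force'])
d=snap('scene');cv2.imwrite('pics/f.png',cv2.resize(d['image'][100:300,120:400],(700,500))[...,::-1])"
```

```text
18.45 [ 0.47114859 -0.03969246  0.24018869] [ 0.61576984 -0.10870794 -0.3206464 ]
scene 48 [ 0.56000218 -0.0405796   0.1124059 ]
side 92 [ 0.54870142 -0.0338027   0.1111245 ]
[-0.001  0.015  0.004 -0.002  0.004 -0.   ] [-0.30726585  0.08811021 -0.18557838]
```

View pics/f.png

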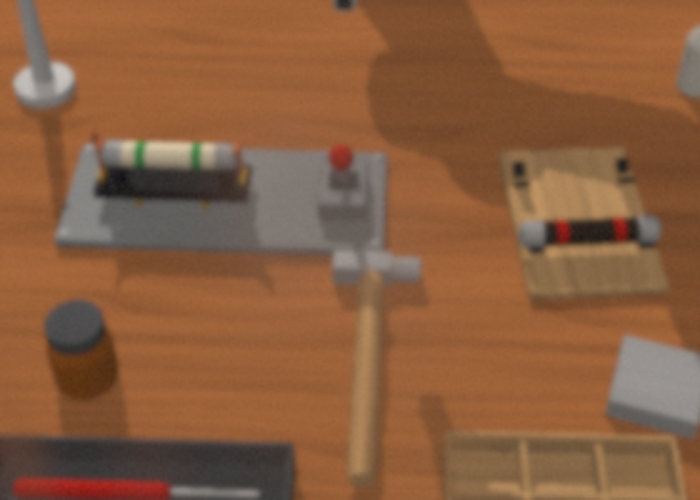

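The fuse is seated in the holder (170,155), and the lever is thrown toward +x with its knob at (340,157). The blown fuse and the bystanders are undisturbed, and the arm is clear.

```bash
python3 -c "
from station import manip
print(manip.sign_off())"
```

```text
the job is handed in; nothing more can be done
None
```

The good fuse is fully home in both clips (about 15 N highest reading while pressing), the isolator was then thrown fully over to its stop, nothing else was moved, and the job was handed in at about 18.5 s.

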